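# Close the vents of the specimen jars from tallest to shortest

### The job

Close the three slim specimen jars by pressing the grey vent plug on top of each fully in, lightly, with the fingertips: the tallest jar first, then the middle-sized one, then the shortest. The squat wide jar is still airing, so leave its plug up. The jars are glass: do not lift, tip or shift them, and leave the small things between them where they are.

Things in the scene. Friction and masses are not known exactly. Their poses are not given: they have to be found in the camera images.
- tall_jar: the tallest of the three slim jars: a loose upright glass jar (80 mm across, flat white lid with its top 170 mm above the underside) with a dry shell inside. Origin at the centre of the underside, z up.
- tall_plug_top (a point): centre of the top face of the tall jar's vent plug, a grey round button 26 mm across in the middle of the lid; moves with the plug. Fully open, it stands 16 mm above the lid's top, fully in (and let go) 8 mm above it. The plug's cap is springy rubber: it yields about 1 mm per 3 N, 5 mm at most, and springs back when let go.
- tall_plug (a joint): how far the stem of the tall jar's plug is pushed in (without the give of its cap), m: 0 fully open, 0.008 fully in (firm stop). It starts 0 to 1.5 mm in, slides stiffly straight down at about 3 to 5 N when pushed slowly (no spring) and stays where it is left; a press of about 9 N seats it fully.
- middle_jar: the middle-sized of the three slim jars: a loose upright glass jar (76 mm across, flat white lid with its top 132 mm above the underside) with a dry shell inside. Origin at the centre of the underside, z up.
- middle_plug_top (a point): centre of the top face of the middle jar's vent plug, a grey round button 26 mm across in the middle of the lid; moves with the plug. Fully open, it stands 16 mm above the lid's top, fully in (and let go) 8 mm above it. The plug's cap is springy rubber: it yields about 1 mm per 3 N, 5 mm at most, and springs back when let go.
- middle_plug (a joint): how far the stem of the middle jar's plug is pushed in (without the give of its cap), m: 0 fully open, 0.008 fully in (firm stop). It starts 0 to 1.5 mm in, slides stiffly straight down at about 3 to 5 N when pushed slowly (no spring) and stays where it is left; a press of about 9 N seats it fully.
- short_jar: the shortest of the three slim jars: a loose upright glass jar (72 mm across, flat white lid with its top 95 mm above the underside) with a dry shell inside. Origin at the centre of the underside, z up.
- short_plug_top (a point): centre of the top face of the short jar's vent plug, a grey round button 26 mm across in the middle of the lid; moves with the plug. Fully open, it stands 16 mm above the lid's top, fully in (and let go) 8 mm above it. The plug's cap is springy rubber: it yields about 1 mm per 3 N, 5 mm at most, and springs back when let go.
- short_plug (a joint): how far the stem of the short jar's plug is pushed in (without the give of its cap), m: 0 fully open, 0.008 fully in (firm stop). It starts 0 to 1.5 mm in, slides stiffly straight down at about 3 to 5 N when pushed slowly (no spring) and stays where it is left; a press of about 9 N seats it fully.
- wide_jar: the squat wide jar, clearly fatter than the others and between the middle and short jars in height; its vent is to stay open: a loose upright glass jar (104 mm across, flat white lid with its top 118 mm above the underside) with a dry shell inside. Origin at the centre of the underside, z up.
- wide_plug_top (a point): centre of the top face of the wide jar's vent plug, a grey round button 26 mm across in the middle of the lid; moves with the plug. Fully open, it stands 16 mm above the lid's top, fully in (and let go) 8 mm above it. The plug's cap is springy rubber: it yields about 1 mm per 3 N, 5 mm at most, and springs back when let go.
- wide_plug (a joint): how far the stem of the wide jar's plug is pushed in (without the give of its cap), m: 0 fully open, 0.008 fully in (firm stop). It starts 0 to 1.5 mm in, slides stiffly straight down at about 3 to 5 N when pushed slowly (no spring) and stays where it is left; a press of about 9 N seats it fully.
- vial_a: small glass vial with white cap, 34 mm across, 50 mm tall, loose; origin at centre of underside. A bystander to leave alone.
- vial_b: a second vial like vial_a. A bystander to leave alone.
- dish: flat clear dish with a small bone in it, 60 mm across, 14 mm high, loose; origin at centre of underside. A bystander to leave alone.
- brush: small brush lying on the table, 150 mm long along its x, loose. A bystander to leave alone.
- loupe: black eyepiece magnifier, 34 mm across, 30 mm tall, loose; origin at centre of underside. A bystander to leave alone.

How it is judged:
By the outcome, as a careful person would: the job done as asked, in the order asked, and still so for the second after the job is handed in, with the robot touching nothing.
It also fails if it takes over 51 s, if anything falls off the work surface, if the arm or the gripper's body presses on something with over 40 N, if the wrist force passes 120 N, or if a joint passes its speed limit or range.

### The arm

A 7-joint arm with a two-finger parallel gripper is mounted at the origin on the work surface. World frame = base frame: x ahead of the robot, y to its left, z up, the work surface at z = 0. Lengths are in m, angles in rad, forces in N, time in s.
With the tool pointing down it reaches from about 0.4 to 0.875 m from the base axis. Payload 6.5 kg.
Tool frame: the origin (TCP) lies midway between the tips of the shut fingers; the grasp point (between the pads) lies 19 mm behind it; z points along the fingers, y is the line along which they close (so a half turn about z gives the same grasp; the last joint's range is limited). The gripper opens to 85 mm and grips with 20 to 120 N. Pads are 22 mm wide; open, the fingers measure 114 mm over their backs; the gripper's body (76 mm by 85 mm) begins 54 mm behind the grasp point. The pads swing forward as they close: fully open they stand 13 mm farther back than shut.
Start: joints at [-1.336, 0.536, -0.004, 1.538, 0.003, 1.067, -0.071], TCP at [0.193, 0.621, 0.231] pointing down, gripper open.
Joint ranges: [-2.7, 2.7], [-0.37, 2.16], [-1.27, 1.26], [0.24, 2.4], [-1.31, 4.45], [0.19, 1.91], [-2.76, 2.76]. Speed limits (rad/s): [2.39, 2.39, 3.14, 3.14, 3.14, 3.14, 3.14].

### API

Orientations are given as a unit quaternion [x, y, z, w].
In Python, from workcell import env gives the robot as it stands. Calls block until the motion is done:
- env.reach(position, orientation): joint-space move of the TCP to a pose.
- env.move_linear(position, ori=None, rate=0.15, force_limit=None): straight line of the TCP; ori=None keeps the orientation; rate is the mean speed in m/s. With force_limit (N) it stops when the force on the tool has changed by that much, and returns True; else False.
- env.set_joints(angles): joint-space move.
- env.command_gripper(opening, newtons=None): opening from 0.0 (shut) to 1.0 (fully open); newtons is the grip in N (None keeps the last); returns when the fingers have stopped.
- env.pause(seconds).
- env.solve_ik(position, orientation): joint angles nearest the present ones, or None.
- env.snapshot(name): name is "scene" or "top" or "wrist"; returns a dict with "color" (384x512x3 uint8, blue, green, red), "fx", "fy", "cx", "cy" (pixels), "R" (3x3) and "t" (3): a world point X has camera coordinates R X + t. Camera axes: x right, y down, z forward; pixel columns grow to the right and rows downward; lengths in m; the calibration is good to about 2 mm. A picture is of the moment at which its call begins. There is no depth.
A pose or a line that the arm cannot do raises env.IKError and nothing moves.
- env.hand_in(): hands the job in; it is judged then, once.
Trained networks look in a picture, given as the dict that the camera call returned (one of the last four; its "shot" number tells which), for a name from the list of things; names that differ only in an ending like _2 or _b are one class to them, and where a whole thing is asked for, a point or a joint stands for the part that bears it (a point fixed in the world has none). Each returns a list of dicts, best first, with "conf" (0 to 1); they miss things now and then, are a little off and sometimes report something else, mostly with a low value. They report only what shows in the picture. A call takes as long as a camera call.
- env.silhouettes(query, picture): "pixels" (384x512 bool, what is visible of it) and "rect" ([left, top, right, bottom] in pixels, round what is visible of it).
Readings, each from a call of its own:
- env.get_time_s(): time.
- env.get_joint_pos(): joint angles.
- env.get_qd(): joint speeds.
- env.get_joint_torque(): joint torques, N m.
- env.get_ee_pos(): TCP position.
- env.get_tcp_rot(): TCP orientation.
- env.get_wrist_force(): force on the tool from outside, world axes, zero at the start.
- env.get_torque(): the same for the moment, N m.
- env.get_gripper_width(): opening from 0.0 (shut) to 1.0 (fully open).
- env.get_gripper_force(): force on a finger pad.
Only numpy, scipy, OpenCV 4.12 (cv2) and the standard library are available. Lean on these libraries where they do the work, as an engineer would, in place of code of your own. Each camera call takes 0.05 s, during which the arm holds its last target. There are 200 camera calls.

## Working session

There is one attempt and no reset: what is moved stays moved. The work goes in short steps, each a Python script; the robot and the scene stay as the last script left them, time stands still between calls to the robot, and variables do not carry over. Pictures are saved under pics/ and viewed, at most 10 in all, crops included, and the job is handed in when it is done.

```bash
mkdir -p pics; ls; python3 - <<'E'
from workcell import env
import cv2,numpy as np
print(env.get_time_s(),env.get_ee_pos(),env.get_tcp_rot(),env.get_wrist_force())
ims=[]
for n in("scene","top"):
    s=env.snapshot(n); cv2.imwrite(f'pics/{n}0.png',s["color"]); print(n,s["fx"],s["cx"],s["cy"],(-s["R"].T@s["t"]).round(3),s["R"].round(3).tolist())
    for q in("tall_jar","middle_jar","short_jar","wide_jar","tall_plug_top","vial_a"):
        for d in env.silhouettes(q,s)[:4]:
            ys,xs=np.nonzero(d["pixels"]);print(q,round(d["conf"],2),np.round(d["rect"]),xs.mean().round(1),ys.mean().round(1),len(xs))
print(env.get_time_s())
E
```

```text
pics
0.0 [0.19241126 0.62021455 0.23040432] [ 1.49814741e-01  9.88713702e-01 -8.67777452e-04 -7.86264132e-05] [-0.57028327 -0.01063746 -0.2628063 ]
scene 384.02642574577067 262.19086158954735 190.26460343826062 [0.831 0.419 0.905] [[-0.76, 0.65, -0.01], [0.561, 0.649, -0.514], [-0.327, -0.396, -0.858]]
tall_jar 0.7 [249. 149. 283. 208.] 265.0 178.1 1682
middle_jar 0.69 [175. 145. 211. 197.] 194.8 171.3 1316
short_jar 0.86 [166. 102. 200. 141.] 182.6 120.6 898
wide_jar 0.93 [251. 248. 298. 307.] 275.1 277.5 2205
wide_jar 0.33 [274. 263. 282. 273.] 276.1 267.6 101
vial_a 0.7 [222. 221. 235. 247.] 228.1 233.5 217
vial_a 0.62 [239. 143. 253. 162.] 245.2 152.2 177
top 395.15656008360247 250.95967074582765 183.69266328869446 [0.414 0.033 1.144] [[-0.022, -0.999, -0.037], [-0.991, 0.027, -0.13], [0.131, 0.034, -0.991]]
tall_jar 0.95 [258. 192. 285. 220.] 269.5 203.7 762
middle_jar 0.92 [307. 148. 338. 180.] 322.0 161.7 870
wide_jar 0.65 [144. 221. 158. 234.] 148.4 230.1 138
wide_jar 0.59 [173. 134. 218. 178.] 195.3 155.5 1425
tall_plug_top 0.57 [265. 196. 272. 205.] 269.2 201.6 57
0.7
```

```bash
python3 -c "
import cv2
for n,(a,b,c,d) in {'scene':(120,60,380,340),'top':(120,90,400,300)}.items():
    i=cv2.imread(f'pics/{n}0.png'); i=i[b:d,a:c]; f=min(800/i.shape[1],600/i.shape[0]); cv2.imwrite(f'pics/{n}0z.png',cv2.resize(i,None,fx=f,fy=f,interpolation=2)[:600,:800]); print(f)"
```

```text
2.142857142857143
2.857142857142857
```

View pics/scene0z.png

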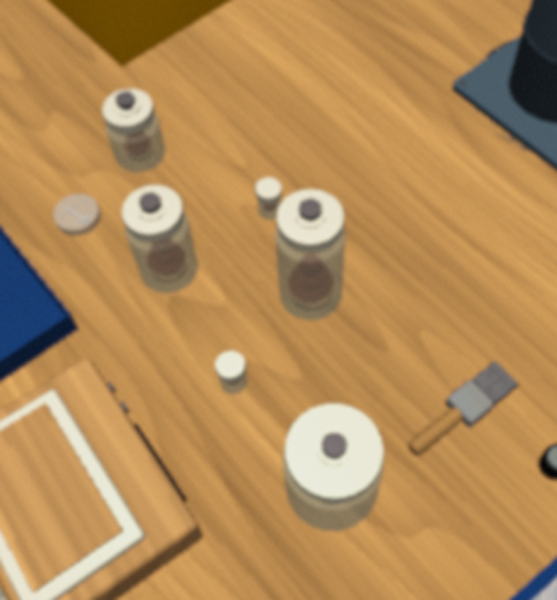

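View pics/top0.png

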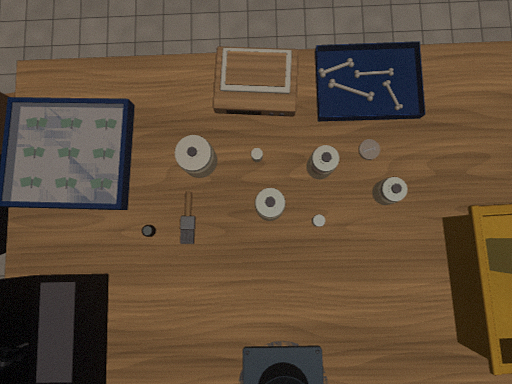

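The scene view shows all four jars. In full-picture pixels the plugs are at tall (265,157), middle (190,155), short (178,107) and wide (276,268). In the top view they are at about tall (270,202), middle (325,158), short (396,188) and wide (192,152). The networks agree, except that they missed short in the top view and gave a second "wide" that is really the loupe. Next I'll find the dark plug blobs and triangulate them.

```bash
cat > h.py <<'E'
from workcell import env
import cv2,numpy as np
from scipy.optimize import least_squares
LID=dict(tall=.170,middle=.132,short=.095,wide=.118)
def blob(img,p,r=11):
    x,y=map(int,p); g=img[y-r:y+r+1,x-r:x+r+1].astype(float).max(2)
    g=cv2.resize(g,None,fx=4,fy=4,interpolation=cv2.INTER_CUBIC); m=(g<130).astype(np.uint8)
    n,l,st,c=cv2.connectedComponentsWithStats(m)
    k=min(range(1,n),key=lambda i:np.hypot(*(c[i]-2*g.shape[0]/4)) if st[i,4]>80 else 1e9)
    return c[k]/4-.375+[x-r,y-r],st[k,2:5].tolist()
def proj(s,X):
    c=s["R"]@X+s["t"]; return np.array([s["fx"]*c[0]/c[2]+s["cx"],s["fy"]*c[1]/c[2]+s["cy"]])
def atz(s,p,z):
    d=s["R"].T@np.array([(p[0]-s["cx"])/s["fx"],(p[1]-s["cy"])/s["fy"],1]); o=-s["R"].T@s["t"]
    return o+d*(z-o[2])/d[2]
E
python3 - <<'E'
from h import *
P={"scene":dict(tall=(265,157),middle=(190,155),short=(178,107),wide=(276,268)),"top":dict(tall=(270,202),middle=(325,158),short=(396,188),wide=(192,152))}
S={n:env.snapshot(n) for n in P}
for j,z in LID.items():
    B={n:blob(S[n]["color"],P[n][j],7) for n in P}
    f=lambda X:np.r_[[proj(S[n],X)-B[n][0] for n in P]].ravel()
    r=least_squares(f,[.6,0,.1])
    print(j,"tri",r.x.round(4),"res",r.fun.round(2),"z want",z+.012,[ (n,B[n][0].round(1),B[n][1],atz(S[n],B[n][0],z+.013).round(4)) for n in P])
E
```

```text
tall tri [0.4953 0.0213 0.1822] res [-0.44 -0.05 -0.32  0.34] z want 0.18200000000000002 [('scene', array([264.3, 157.7]), [35, 36, 1025], array([0.495 , 0.0225, 0.183 ])), ('top', array([269.7, 201.4]), [45, 45, 1533], array([0.496 , 0.0205, 0.183 ]))]
middle tri [ 0.6095 -0.1264  0.1444] res [-0.4  -0.05 -0.26  0.33] z want 0.14400000000000002 [('scene', array([189.7, 154.5]), [35, 34, 911], array([ 0.6091, -0.1252,  0.145 ])), ('top', array([326. , 156.6]), [46, 43, 1469], array([ 0.6102, -0.127 ,  0.145 ]))]
short tri [ 0.5283 -0.3099  0.1073] res [-0.37 -0.05 -0.21  0.28] z want 0.107 [('scene', array([178.2, 106.8]), [31, 30, 695], array([ 0.5279, -0.3084,  0.108 ])), ('top', array([396., 188.]), [48, 43, 1494], array([ 0.529 , -0.3102,  0.108 ]))]
wide tri [0.6376 0.223  0.1285] res [-0.37 -0.04 -0.33  0.32] z want 0.13 [('scene', array([275.5, 267.8]), [36, 41, 1229], array([0.6377, 0.2242, 0.131 ])), ('top', array([191.5, 151.2]), [46, 44, 1428], array([0.6379, 0.2216, 0.131 ]))]
```

The triangulated heights match each plug within 2 mm, so the identities are confirmed. Now I'll shut the gripper and go above the tall jar.

```bash
cat >> h.py <<'E'
XY=dict(tall=(.4956,.0213),middle=(.6097,-.1262),short=(.5285,-.3095))
def down(xy):
    h=(np.arctan2(xy[1],xy[0])+np.pi/2)/2; return [np.cos(h),np.sin(h),0,0]
def over(j,clear=.03):
    env.reach([*XY[j],.27],down(XY[j])); env.move_linear([*XY[j],LID[j]+.016+clear],rate=.1)
def press(j,F=9.5):
    x=XY[j]; env.move_linear([*x,LID[j]+.016+.006],rate=.04); env.pause(.3)
    f0=env.get_wrist_force(); hit=env.move_linear([*x,LID[j]+.0025],rate=.008,force_limit=F)
    p=env.get_ee_pos(); print(j,"hit",hit,"tip above lid mm",(1000*(p[2]-LID[j])).round(2),"xy err mm",(1000*(p[:2]-x)).round(2),"dF",(env.get_wrist_force()-f0).round(1),"M",env.get_torque().round(2))
    env.pause(.2); p=env.get_ee_pos(); print(" held",(1000*(p[2]-LID[j])).round(2),(env.get_wrist_force()-f0).round(1))
E
python3 - <<'E'
from h import *
p=env.get_ee_pos(); env.move_linear([p[0],p[1],.28],rate=.2)
env.command_gripper(0.0,20)
over("tall"); print(env.get_time_s(),env.get_ee_pos(),env.get_gripper_width())
ims=[env.snapshot(n)["color"] for n in("scene","wrist")]
print(proj(env.snapshot("scene"),env.get_ee_pos()))
c=cv2.resize(ims[0][90:260,150:350],None,fx=2.2,fy=2.2)
cv2.imwrite("pics/a.png",np.hstack([c,cv2.resize(ims[1],(360,374))[:c.shape[0]]])[:, :800])
E
```

```text
5.0417 [0.49594956 0.02125289 0.21631867] 0.000583860655033923
[263.47920089 148.81065159]
```

View pics/a.png

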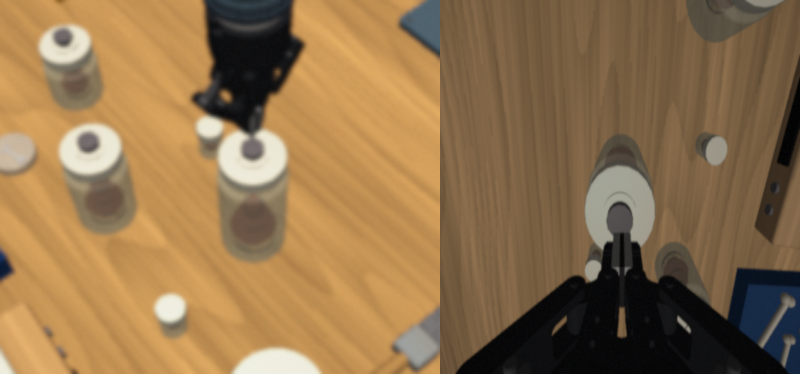

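The shut fingertips are just above the tall plug (crop: tips at 252,130, plug at 252,149) and nothing has been disturbed. Pressing now.

```bash
python3 - <<'E'
from h import *
press("tall"); print(env.get_time_s())
E
```

```text
tall hit True tip above lid mm 4.98 xy err mm [0.13 0.  ] dF [-1.9 -0.8  8.9] M [0.02 0.48 0.03]
 held 5.1 [-1.6  0.6  8.9]
8.375
```

The tip stopped 5.0 mm above the lid at 8.9 N, which is what a seated plug (8 mm) minus 3 mm of give should read. I'll push 0.6 mm further as a stiffness check, then retract and look.

```bash
cat >> h.py <<'E'
def finish(j):
    f0=env.get_wrist_force(); p=env.get_ee_pos(); env.move_linear([*XY[j],p[2]-.0006],rate=.006); env.pause(.2)
    print(" +0.6mm: dF",(env.get_wrist_force()-f0).round(2),"tip",(1000*(env.get_ee_pos()[2]-LID[j])).round(2))
    env.move_linear([*XY[j],LID[j]+.06],rate=.08); print(" t",env.get_time_s())
E
python3 - <<'E'
from h import *
finish("tall"); over("middle"); print(env.get_time_s())
s=env.snapshot("scene"); t=env.snapshot("top")
b=blob(s["color"],(265,160),7); print(b, [proj(s,np.array([*XY["tall"],.17+z])).round(1) for z in(.016,.008)])
i=s["color"][80:220,140:340]; cv2.imwrite("pics/b.png",cv2.resize(i,None,fx=4,fy=4,interpolation=2))
E
```

```text
+0.6mm: dF [0.5  0.69 0.62] tip 4.98
 t 9.6667
11.5167
(array([264.24491627, 159.23444976]), [32, 32, 836]) [array([263.8, 156.8]), array([263.8, 158.8])]
```

View pics/b.png

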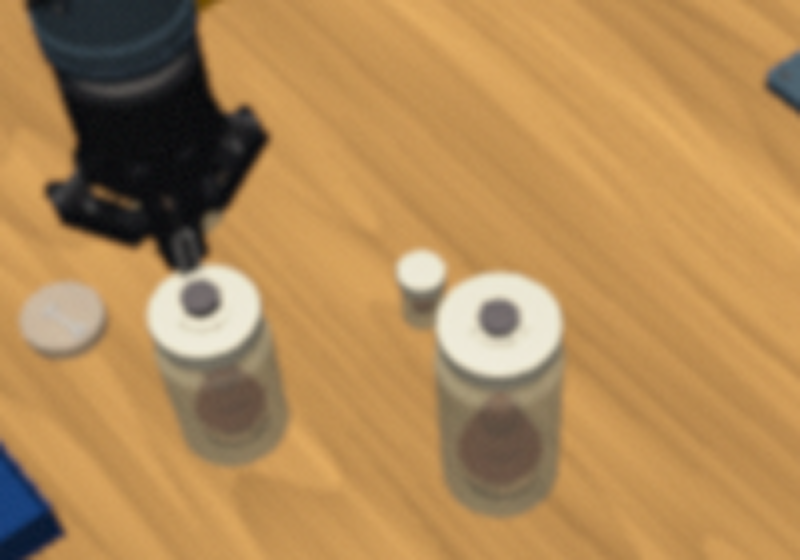

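The tall plug now sits low: its blob moved down 1.5 px, as expected for full travel, and the jar and vial haven't moved. The tips are over the middle plug, along its leaning vertical. Next are the middle and short jars. The script only goes on to short if middle seats.

```bash
python3 - <<'E'
from h import *
press("middle",10); z=env.get_ee_pos()[2]-LID["middle"]; finish("middle")
assert .003<z<.0062
over("short"); print(env.get_time_s(),env.get_ee_pos())
s=env.snapshot("scene"); print(blob(s["color"],(190,157),7)[0])
i=s["color"][70:210,120:320]; cv2.imwrite("pics/c.png",cv2.resize(i,None,fx=4,fy=4,interpolation=2))
E
```

```text
middle hit True tip above lid mm 5.09 xy err mm [ 0.13 -0.04] dF [-2.3  0.4  8.7] M [ 0.23  0.56 -0.03]
 held 5.25 [-1.4  0.1  9.2]
 +0.6mm: dF [-1.06  0.14 -0.55] tip 5.27
 t 16.125
18.4333 [ 0.52892093 -0.30978699  0.14167732]
[190.03081098 156.06050447]
```

View pics/c.png

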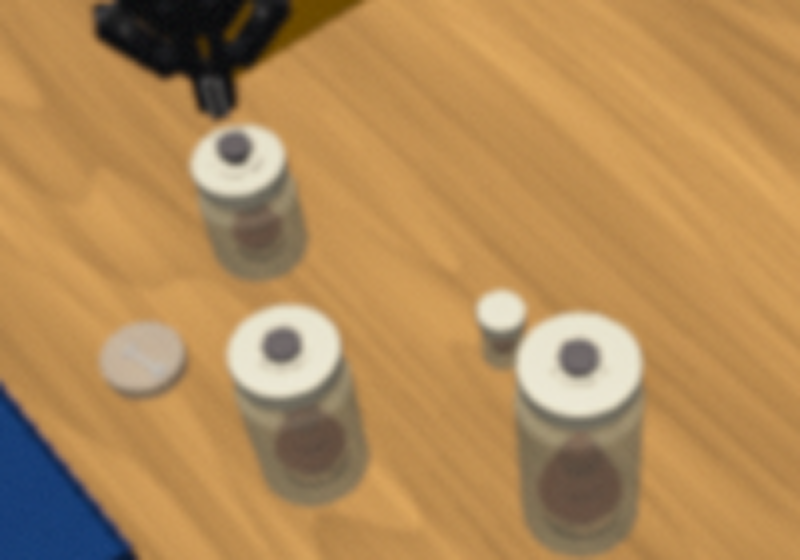

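The middle plug is in (blob moved from 154.5 to 156.1) and its jar and the dish haven't moved. The tips are above the short plug.

```bash
python3 - <<'E'
from h import *
press("short",10); finish("short"); env.move_linear([*XY["short"],.28],rate=.15)
print(env.get_time_s())
s=env.snapshot("scene"); t=env.snapshot("top")
for p in((178,109),(190,157),(264,159),(276,268)): print(blob(s["color"],p,7)[0])
for p in((270,202),(325,158),(396,188),(192,152)): print('top',blob(t["color"],p,7)[0])
i=s["color"][60:340,120:380]; cv2.imwrite("pics/d.png",cv2.resize(i,None,fx=2.14,fy=2.14,interpolation=2))
E
```

```text
short hit True tip above lid mm 5.05 xy err mm [ 0.1  -0.06] dF [-0.9  1.7  7.4] M [ 0.39  0.43 -0.  ]
 held 5.22 [-0.9  2.5  8.6]
 +0.6mm: dF [-1.06 -0.82 -0.49] tip 5.21
 t 22.9833
23.9667
[178.65534188 108.35833333]
[190.04865457 156.04771589]
[264.24945175 159.2127193 ]
[275.48649472 267.79843623]
top [269.65504808 201.70106456]
top [325.56843727 157.22652284]
top [395.1336145  188.38020459]
top [191.52893093 151.23135562]
```

View pics/d.png

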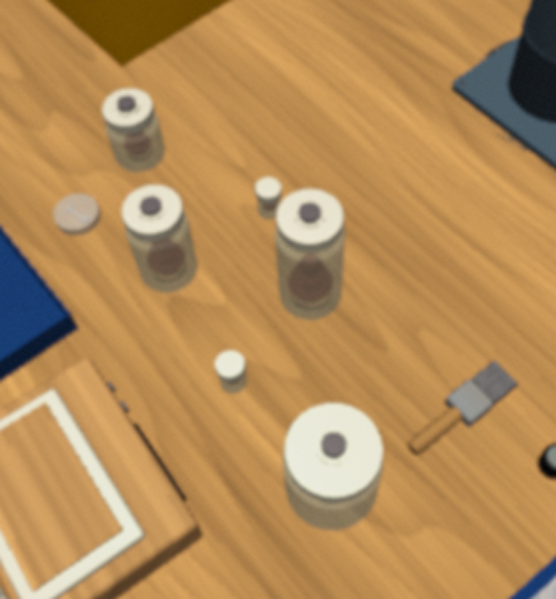

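All three plugs moved by the same 1.55 px, the wide plug's blob is unchanged, and nothing else has shifted. The short press read the lowest force, so I'll confirm it with a slightly firmer press; that doesn't affect the order. Then I'll hand in.

```bash
python3 - <<'E'
from h import *
over("short",.015); press("short",11.5); env.move_linear([*XY["short"],.28],rate=.12); env.pause(.3)
s=env.snapshot("scene"); print(blob(s["color"],(178,109),7)[0],env.get_time_s())
print(env.hand_in())
E
```

```text
short hit True tip above lid mm 4.72 xy err mm [ 0.09 -0.07] dF [-1.2  2.9 10.1] M [0.46 0.43 0.04]
 held 4.84 [-1.1  2.5 10.2]
[178.66496599 108.35841837] 30.8833
the job is handed in; nothing more can be done
None
```

The tall, middle and short plugs were pressed in, in that order, at about 8–10 N each, and force, tip height and pictures all fit fully seated. The wide jar's plug was left up, nothing else visibly moved, and the job was handed in at about 31 s.

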